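Hook the claw-backed pen caddy into the slotted desk stand

ROBOT

A 7-joint arm with a two-finger parallel gripper is mounted at the origin on the work surface. World frame = base frame: x ahead of the robot, y to its left, z up, the work surface at z = 0. Lengths are in m, angles in degrees, forces in N, time in s.
With the tool pointing down it reaches from about 0.35 to 0.9 m from the base axis. Payload 7.2 kg.
Tool frame: the origin (TCP) lies midway between the tips of the shut fingers; the grasp point (between the pads) lies 19 mm behind it; z points along the fingers, y is the line along which they close (so a half turn about z gives the same grasp; the last joint's range is limited). The gripper opens to 88 mm and grips with 3 to 60 N. Pads are 20 mm wide; open, the fingers measure 115 mm over their backs; the gripper's body (75 mm by 178 mm) begins 61 mm behind the grasp point.
Start: joints at [-76.272, 23.554, -0.728, 91.456, 0.321, 64.991, -4.71], TCP at [0.189, 0.596, 0.223] pointing down, gripper open.
Joint ranges: [-169.25, 169.25], [-16.82, 113.86], [-84.01, 82.57], [7.8, 145.47], [-59.2, 239.2], [7.22, 106.19], [-163.78, 163.78]. Speed limits (degrees/s): [136.94, 136.94, 172.46, 172.46, 180, 180, 180].

INTERFACE

Orientations are given as [roll, pitch, yaw] about the fixed x, y, z axes, in that order (R = Rz(yaw) Ry(pitch) Rx(roll)).
In Python, from station import robot, optics gives the robot as it stands.
- The arm moves only by the shell command python3 -m pendant 'ROWS' [OPENING] [FORCE]. ROWS is text: rows parted by semicolons, each of 4 numbers parted by spaces: the shift along the tool's x, y, z in m, then the turn about the tool's z in degrees. A call has 1 to 12 rows; each row is the pose to reach, as a shift and turn from the pose commanded when the call began, along the tool's axes at that moment; what a row does not reach only later rows make up. A row lasts 1/8 s, in which the tool goes at most 62.5 mm and 10.7 degrees, less where a joint would pass 70% of its speed; a pose out of reach is approached as far as the arm can. A call with a gripper value outside its range is refused whole. OPENING is the finger opening in m, from 0 to 0.0878, set as the call begins (- or left out, the last holds). The fingers move at their own pace and stop on an object; FORCE is the grip in N (left out, the last holds). Time passes only in rows, so rows that repeat a pose let the fingers close. It gives the time, the measured TCP pose, the force, the opening and the grip force at its end, in the units of the state.
- robot.observe(): the state, without advancing time (a new reading comes with each control period).
- optics.snapshot(name): name is "scene" or "top"; returns a dict with "frame" (400x640x3 uint8, red, green, blue), "camera_matrix" (3x3 intrinsics, pixels), "D" ([k1, k2, p1, p2, k3] as OpenCV has them; the pictures are not rectified), "cam_to_world" (4x4, takes a point from camera to world coordinates). Camera axes: x right, y down, z forward; pixel columns grow to the right and rows downward; lengths in m; the calibration is good to about 2 mm. A picture is of the moment at which its call begins. There is no depth.
- robot.close_job(): hands the job in; it is judged then, once.
The state is a dict: "time_s": time; "joints": joint angles; "dq": joint speeds; "effort": joint torques, N m; "ee_pos": TCP position; "tcp_rot": TCP orientation; "contact_force": force on the tool from outside, world axes, zero at the start; "wrist_torque": the same for the moment, N m; "gripper_width": finger opening in m; "gripper_force": force on a finger pad.
Only numpy, scipy, OpenCV 4.12 (cv2) and the standard library are available. Lean on these libraries where they do the work, as an engineer would, in place of code of your own. Each camera call takes 0.05 s, during which the arm holds its last target. There are 200 camera calls.

TASK

Hang the yellow pen caddy on the black slotted stand: bring both of its rear claws in through the two slots, then press it down until it is fully home and the red lock bar has snapped back over the claws. Let go of it, and leave the green caddy where it is.

Things in the scene. Friction and masses are not known exactly. Their poses are not given: they have to be found in the camera images.
- caddy: Yellow pen caddy, loose, upright, 0.2 kg (mm): origin at centre of underside, z up, +x to its back. Tray x -40..42, y +-65, rim 40 high, back plate 80 high. Black handle to grip: x -30..20, 16 thick across y, top at z 100. Two steel claws at y +-45, 10 wide: neck at z 70..80 runs back from the plate to a lip hanging down to z 34, rear end x 75; gap from plate to lip 10 at the neck, 19 at the tip.
- stand: Black steel stand, fixed (mm): origin on the desk under the slotted uprights' mid-plane, z up, +x away from the caddy's side; axes match the hung caddy's. Uprights at y +-45: 6 thick, 44 wide, 202 high; slot 28 wide, z 120 (sill) to 188. Claws enter along +x, caddy underside 88..106 up, until caddy origin is at x -47; then straight down. Home: necks on sills, caddy origin x -45..-49, z 50.
- lockbar (a joint): Red lock bar, 8 mm thick, along y behind the uprights just below the sills. Value: metres pushed back along the stand's +x; 0 at rest, at most 0.012, sprung forward. The claw tips meet it with the caddy about 20 mm above home, cam it back about 6 mm, and it snaps forward over their barbs in the last 3 mm. Needs a downward press of about 5 to 15 N; the caddy's weight is not enough.
- green_caddy: Green pen caddy with pens in it, loose, not to be used: same tray and handle as the yellow one (130 mm wide, 82 deep, handle top 100 high) but no claws. Origin: centre of its underside, z up.
Things that resemble listed ones, but are neither listed nor needed, are in the scene too. What is shaped like the stand but blue or purple is not meant.

How it is judged:
By the outcome, as a careful person would: the job done as asked, in the order asked, and still so for the second after the job is handed in, with the robot touching nothing.
It also fails if it takes over 48 s, if anything falls off the work surface, if the arm or the gripper's body presses on something with over 40 N, if the wrist force passes 120 N, or if a joint passes its speed limit or range.

## Working session

There is one attempt and no reset: what is moved stays moved. The work goes in short steps, Python scripts to look and compute and a shell command to move; the robot and the scene stay as the last step left them, time stands still between calls to the robot, and variables do not carry over. Pictures are saved under pics/ and viewed, at most 10 in all, crops included, and the job is handed in when it is done.

```bash
mkdir -p pics; python3 - <<'E'
from station import robot, optics
import cv2, numpy as np
np.set_printoptions(precision=4,suppress=True)
for n in("scene","top"):
    s=optics.snapshot(n); cv2.imwrite(f"pics/{n}0.png",s["frame"][:,:,::-1])
    print(n,s["camera_matrix"],s["D"],s["cam_to_world"])
o=robot.observe();print(o)
E
```

```text
scene [[416.3594   0.     323.1924]
 [  0.     416.3594 195.5645]
 [  0.       0.       1.    ]] [0.0182 0.     0.     0.     0.    ] [[ 0.198   0.7473 -0.6342  1.0556]
 [ 0.9802 -0.1459  0.1341 -0.1165]
 [ 0.0077 -0.6482 -0.7614  0.8568]
 [ 0.      0.      0.      1.    ]]
top [[478.0191   0.     315.6823]
 [  0.     478.0191 207.9736]
 [  0.       0.       1.    ]] [-0.1299  0.      0.      0.      0.    ] [[ 0.     -0.9938  0.1111  0.2895]
 [-0.9999  0.0011  0.01   -0.0029]
 [-0.0101 -0.1111 -0.9938  1.2363]
 [ 0.      0.      0.      1.    ]]
{'time_s': 0.1, 'joints': array([-76.2705,  23.5953,  -0.7274,  91.4989,   0.3212,  64.9936,
        -4.7096]), 'dq': array([-0.0181, -0.0577,  0.0027, -0.1905, -0.1361,  0.0073, -0.0643]), 'effort': array([  0.0031, -58.9094,   0.6439, -29.171 ,  -0.0538,   0.0145,
         0.    ]), 'ee_pos': array([0.1893, 0.5952, 0.2219]), 'tcp_rot': array([-179.9146,    0.0067,  162.3637]), 'contact_force': array([-0.8861,  0.3815,  0.1535]), 'wrist_torque': array([ 0.027 , -0.0119, -0.0725]), 'gripper_force': 0.0, 'gripper_width': 0.08769052631769068}
```

View pics/scene0.png

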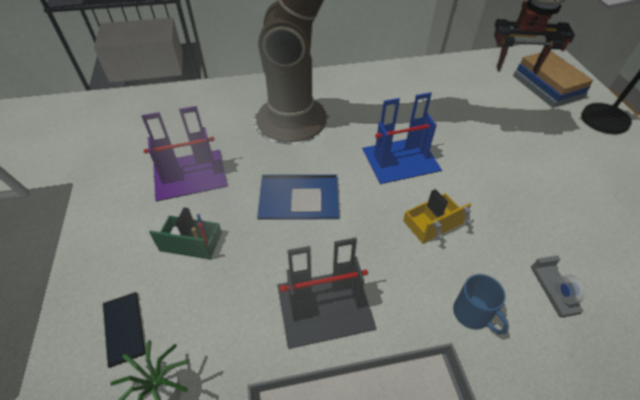

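View pics/top0.png

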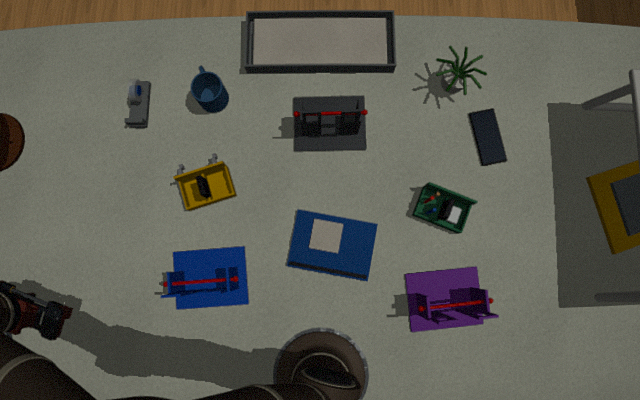

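The scene view shows the black stand at about (325,290), with its bar on the camera's side, so its +x points away from the robot. The yellow caddy is at (437,215) with its claws toward the camera, and the green caddy is at (187,235). In the top view the stand is at (330,122), yellow at (206,185) and green at (443,207). Next I'll zoom in.

```bash
python3 - <<'E'
import cv2,numpy as np
t=cv2.imread("pics/top0.png");s=cv2.imread("pics/scene0.png")
def c(im,x,y,w,h,W,H): return cv2.resize(np.clip(im[y:y+h,x:x+w].astype(float)*1.6,0,255).astype(np.uint8),(W,H),interpolation=cv2.INTER_CUBIC)
a=np.hstack([c(t,165,145,80,60,400,300),c(t,280,85,100,75,400,300)])
b=np.hstack([c(s,395,180,80,60,400,300),c(s,265,230,120,90,400,300)][:1]+[c(s,265,230,120,120,400,300)])
cv2.imwrite("pics/m1.png",np.vstack([a,b]))
E
```

```text
(no output)
```

View pics/m1.png

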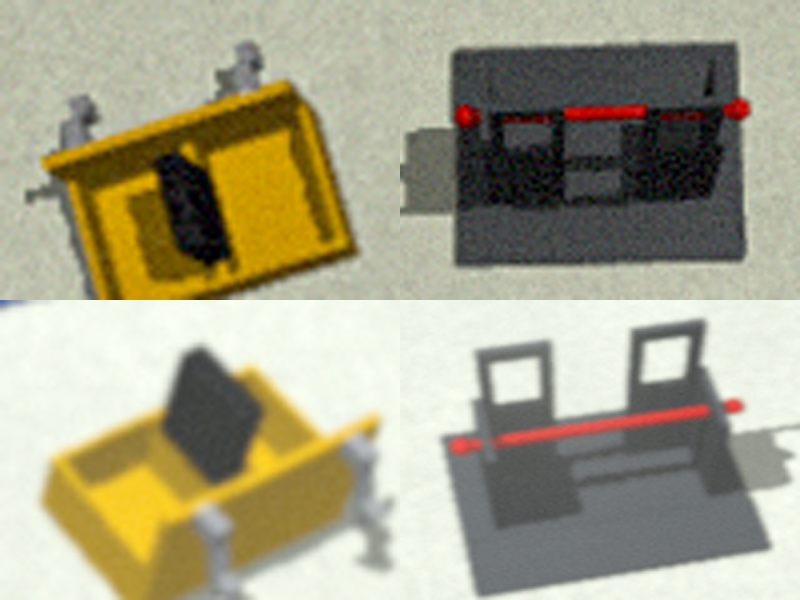

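```bash
cat > fit.py <<'E'
import numpy as np,cv2
from scipy.optimize import least_squares
from station import optics
def proj(s,P):
    T=np.linalg.inv(s["cam_to_world"])
    return cv2.projectPoints(np.float64(P),cv2.Rodrigues(T[:3,:3])[0],T[:3,3],s["camera_matrix"],np.float64(s["D"]))[0][:,0]
def W(p,P):
    c,s=np.cos(p[2]),np.sin(p[2]); P=np.array(P,float)/1000
    z=p[3] if len(p)>3 else 0
    return P@np.array([[c,s,0],[-s,c,0],[0,0,1]])+[p[0],p[1],z]
def fit(views,p0):
    f=lambda p:np.concatenate([(proj(s,W(p,P))-px).ravel() for s,P,px in views])
    r=least_squares(f,p0,loss="soft_l1"); return r.x,r.fun.reshape(-1,2)
def uv(L,x,y,kx,ky,ox=0,oy=0):
    L=np.array(L,float); return np.c_[x+(L[:,0]-ox+.5)*kx-.5,y+(L[:,1]-oy+.5)*ky-.5]
E
cat > a.py <<'E'
from fit import *
np.set_printoptions(precision=3,suppress=True)
t=optics.snapshot("top");s=optics.snapshot("scene")
x,r=fit([(t,[(42,65,80),(42,-65,80),(-40,-65,40)],uv([(42,157),(288,80),(357,253)],165,145,.2,.2)),
 (s,[(42,65,80),(42,-65,80),(-40,-65,40),(-40,65,40)],uv([(380,416),(163,522),(52,460),(255,367)],395,180,.2,.2,0,300))],[.5,.25,.3])
print(x,np.degrees(x[2]));print(r)
x,r=fit([(t,[(0,67,202),(0,23,202),(0,-23,202),(0,-67,202)],uv([(495,112),(562,112),(650,110),(720,108)],280,85,.25,.25,400,0)),
 (s,[(0,-67,202),(0,-23,202),(0,23,202),(0,67,202),(3,-59,188),(3,-31,188),(3,31,188),(3,59,188),(-3,-59,120),(-3,-31,120),(-3,31,120),(-3,59,120)],
 uv([(475,350),(550,342),(630,328),(705,320),(491,363),(544,357),(642,345),(690,338),(494,405),(546,397),(642,384),(692,377)],265,230,.3,.4,400,300))],[.65,-.03,0])
print(x,np.degrees(x[2]));print(r)
E
python3 a.py
```

```text
[0.479 0.29  0.295] 16.92104764239304
[[-0.2   -0.538]
 [ 0.162 -0.461]
 [-1.933 -1.538]
 [-0.031  0.462]
 [ 0.098 -0.418]
 [-1.081 -1.755]
 [-0.67  -1.519]]
[ 0.627 -0.027  0.013] 0.735757974726522
[[-2.285 -2.437]
 [ 0.591 -2.751]
 [-0.884 -2.533]
 [ 1.226 -2.257]
 [-0.281  0.364]
 [ 0.498 -0.537]
 [ 0.432  0.852]
 [ 0.458  0.094]
 [-0.184 -0.169]
 [-1.438 -0.378]
 [ 1.064 -1.252]
 [ 0.841 -0.97 ]
 [ 0.104 -1.201]
 [-1.818 -0.515]
 [-0.795 -0.787]
 [-2.528 -0.417]]
```

```bash
cat > d.py <<'E'
# usage: d.py x y z yaw : rows shift in tool axes from measured pose
import sys,numpy as np
from station import robot
o=robot.observe();X=np.array(list(map(float,sys.argv[1:4])));w=float(sys.argv[4])
from scipy.spatial.transform import Rotation as R
Q=R.from_euler("xyz",o["tcp_rot"],degrees=True)
print("t",o["time_s"],"shift",Q.inv().apply(X-o["ee_pos"]).round(4),"turn",round((o["tcp_rot"][2]-w+180)%360-180,2),o["ee_pos"].round(4),o["tcp_rot"].round(2))
E
python3 d.py .477 .289 .16 197
```

```text
t 0.2 shift [-0.367  -0.2047  0.0624] turn -34.64 [0.1893 0.5953 0.2222] [-179.95    0.    162.36]
```

```bash
python3 -m pendant '-.037 -.02 .006 -4; -.08 -.045 .013 -9; -.125 -.07 .02 -14; -.17 -.095 .03 -19; -.215 -.12 .04 -24; -.26 -.145 .045 -29; -.3 -.168 .05 -33; -.335 -.187 .06 -34.6; -.367 -.205 .062 -34.6; -.367 -.205 .062 -34.6; -.367 -.205 .062 -34.6' .0878 60; python3 d.py .477 .289 .064 197
python3 - <<'E'
from station import optics
import cv2,numpy as np
t=optics.snapshot("top")["frame"];s=optics.snapshot("scene")["frame"]
c=lambda im,x,y:cv2.resize(np.clip(im[y:y+100,x:x+100,::-1]*1.6,0,255).astype(np.uint8),(400,400),interpolation=2)
cv2.imwrite("pics/m2.png",np.hstack([c(t,150,120),c(s,385,150)]))
E
```

```text
time_s: 1.58
ee_pos: [0.4765, 0.2897, 0.1605]
tcp_rot: [180.0, -0.0, -163.0]
contact_force: [0.1, -0.0, -0.3]
gripper_width: 0.0878
gripper_force: 0.0
t 1.575 shift [-0.0004 -0.0008  0.0965] turn -0.02 [0.4765 0.2897 0.1605] [ 1.7997e+02 -3.0000e-02 -1.6302e+02]
```

View pics/m2.png

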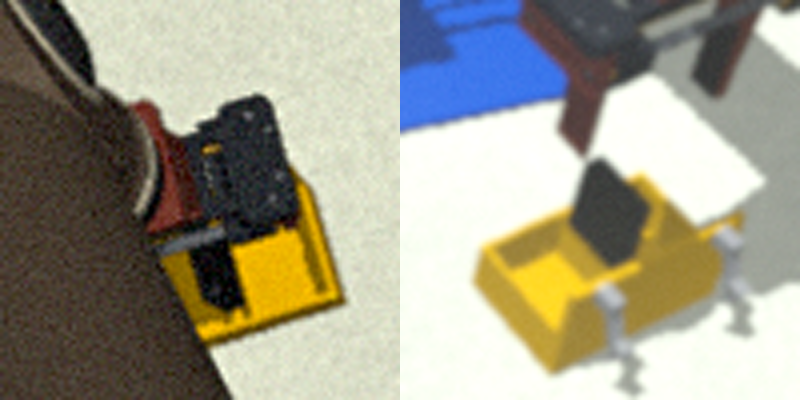

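The fingers straddle the handle in the scene crop, with the handle top running from (597,158) to (650,210). Before descending I'll check the predicted handle top against that.

```bash
python3 - <<'E'
from fit import *
s=optics.snapshot("scene")
p=[.479,.290,.295]
q=proj(s,W(p,[(-30,8,100),(-30,-8,100),(20,8,100),(20,-8,100),(42,65,80),(42,-65,80),(75,45,75),(75,-45,75)]))
print(((q-[385,150]+.5)*4-.5+[400,0]).round())
E
```

```text
[[600. 147.]
 [578. 156.]
 [653. 202.]
 [631. 212.]
 [743. 214.]
 [570. 295.]
 [752. 270.]
 [631. 328.]]
```

```bash
python3 -m pendant '0 0 .03 0; 0 0 .065 0; 0 0 .09 0; 0 0 .0965 0; 0 0 .0965 0' && python3 -m pendant '0 0 0 0;0 0 0 0;0 0 0 0;0 0 0 0;0 0 0 0;0 0 0 0;0 0 0 0;0 0 0 0' 0 60 && python3 -m pendant '0 0 -.02 0; 0 0 -.05 0; 0 0 -.085 0; 0 0 -.1 0; 0 0 -.1 0;0 0 -.1 0'; python3 d.py .515 -.027 .19 180.8
```

```text
time_s: 2.35
ee_pos: [0.4768, 0.2897, 0.0644]
tcp_rot: [180.0, -0.0, -163.0]
contact_force: [-0.7, 1.2, 0.0]
gripper_width: 0.0873
gripper_force: 0.0
time_s: 3.35
ee_pos: [0.4769, 0.2893, 0.0641]
tcp_rot: [180.0, 0.0, -163.0]
contact_force: [-0.5, 0.8, -1.0]
gripper_width: 0.0156
gripper_force: 60.0
time_s: 4.1
ee_pos: [0.4763, 0.2886, 0.1627]
tcp_rot: [-180.0, -0.1, -163.0]
contact_force: [0.7, -0.5, -1.3]
gripper_width: 0.0156
gripper_force: 60.0
t 4.1 shift [ 0.0551 -0.3132 -0.027 ] turn 16.17 [0.4763 0.2886 0.1627] [-1.7996e+02 -1.2000e-01 -1.6303e+02]
```

```bash
python3 -m pendant '.005 -.025 0 1; .012 -.07 0 3; .02 -.12 0 6; .03 -.17 0 9; .038 -.22 0 12; .045 -.26 0 14; .052 -.295 .001 16; .055 -.313 .001 16.2; .055 -.314 .001 16.2; .055 -.314 .001 16.2'; python3 d.py .515 -.028 .161 180.8
python3 - <<'E'
from station import optics
import cv2,numpy as np
t=optics.snapshot("top")["frame"];s=optics.snapshot("scene")["frame"]
c=lambda im,x,y:cv2.resize(np.clip(im[y:y+120,x:x+100,::-1]*1.6,0,255).astype(np.uint8),(400,480),interpolation=2)
cv2.imwrite("pics/m3.png",np.hstack([c(t,280,80),c(s,275,200)]))
cv2.imwrite("pics/s3.png",s[:,:,::-1]);cv2.imwrite("pics/t3.png",t[:,:,::-1])
E
```

```text
time_s: 5.35
ee_pos: [0.5158, -0.026, 0.1629]
tcp_rot: [180.0, -0.0, -179.1]
contact_force: [0.4, 0.3, -2.0]
gripper_width: 0.0159
gripper_force: 60.0
t 5.35 shift [ 0.0009 -0.002   0.0019] turn 0.06 [ 0.5158 -0.026   0.1629] [ 1.7996e+02 -3.0000e-02 -1.7914e+02]
```

View pics/m3.png

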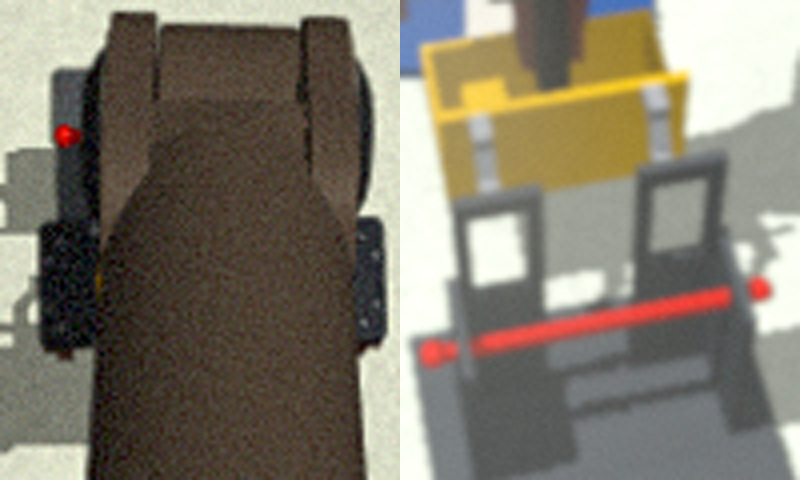

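The scene crop shows the caddy held level facing the slots, with claws at (482,150) and (655,120) and slots at (498,250) and (680,215). The arm hides the stand in the top view. I'll refit both poses from this image.

```bash
cat > b.py <<'E'
from fit import *
np.set_printoptions(precision=4,suppress=True)
s=optics.snapshot("scene")
u=lambda L:uv(L,275,200,.25,.25,400,0)
st,r=fit([(s,[(-3,-67,202),(-3,-23,202),(-3,23,202),(-3,67,202),(3,-59,188),(3,-31,188),(3,31,188),(3,59,188),(-3,-59,120),(-3,-31,120),(-3,31,120),(-3,59,120)],
 u([(452,195),(543,185),(638,163),(724,152),(466,218),(527,211),(650,188),(708,180),(470,287),(530,276),(652,252),(712,241)]))],[.65,-.03,0])
print(st,np.degrees(st[2]));print(r.T)
C=[(42,65,80),(42,-65,80),(-40,-65,40),(-40,65,40)];cp=u([(687,80),(440,122),(422,45),(655,12)])
ca,r=fit([(s,C,cp)],[.515,-.03,0,.1]);print(ca,np.degrees(ca[2]));print(r.T)
f=lambda p:(proj(s,W([p[0],p[1],p[2],.097],C))-cp).ravel()
ca=least_squares(f,[.515,-.03,0]).x;print(ca)
print("expected slots/claws", )
for p in (ca,):
  d=np.array([st[0]-p[0],st[1]-p[1]]);c,sn=np.cos(st[2]),np.sin(st[2]);print("stand minus caddy in stand frame",c*d[0]+sn*d[1],-sn*d[0]+c*d[1])
E
python3 b.py
```

```text
[ 0.6273 -0.0267  0.0062] 0.35341287943891697
[[-0.9711 -0.4629 -0.2877  0.7406  0.6601  0.0782  1.2921  1.0037  0.867
  -0.4352 -1.0553 -2.7572]
 [ 0.4635 -0.9902  0.4486 -0.6203  0.7442 -0.0338  0.2158 -0.2259 -0.7472
  -0.4333  0.2625  0.6562]]
[ 0.5156 -0.0255 -0.0017  0.0895] -0.09842468197567891
[[ 0.5318 -0.2171  0.3585 -0.7929]
 [ 0.4829 -0.2207  0.0449 -0.2931]]
[ 0.5212 -0.0264 -0.0023]
expected slots/claws
stand minus caddy in stand frame 0.10608184917808208 -0.0009351056534435641
```

```bash
python3 -m pendant '-.01 -.001 .001 0; -.025 -.001 .001 0; -.04 -.001 .001 0; -.054 -.001 .001 0; -.062 -.001 .001 0; -.062 -.001 .001 0; -.062 -.001 .001 0'
python3 - <<'E'
from station import optics
import cv2,numpy as np
t=optics.snapshot("top")["frame"];s=optics.snapshot("scene")["frame"]
cv2.imwrite("pics/m4.png",cv2.resize(np.clip(s[190:310,265:385,::-1]*1.6,0,255).astype(np.uint8),(600,600),interpolation=2))
E
```

```text
time_s: 6.38
ee_pos: [0.5767, -0.0276, 0.1612]
tcp_rot: [-180.0, -0.2, -179.2]
contact_force: [-4.1, -0.3, -3.9]
gripper_width: 0.0156
gripper_force: 59.9
```

View pics/m4.png

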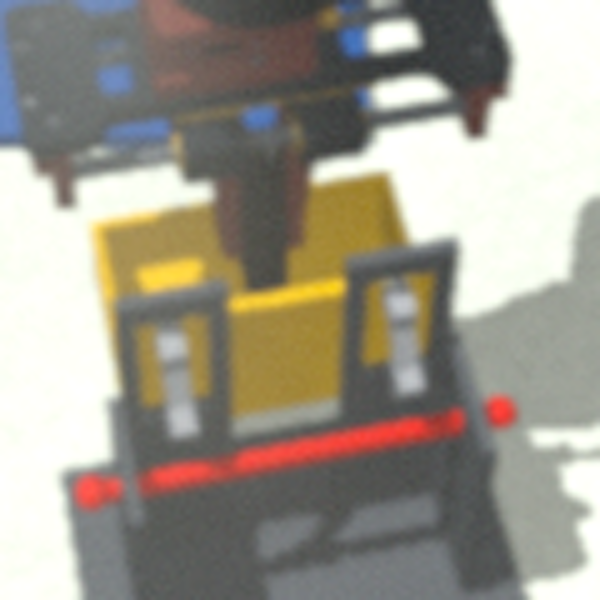

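Both claws are through the slots, at (180,385) and (405,335), and sit above the bar. The -4 N in x suggests the plate is touching the uprights, so I'll back off slightly and then lower.

```bash
python3 -m pendant '.002 0 0 0; .002 0 0 0;.002 0 0 0' ; python3 -m pendant '0 0 .008 0; 0 0 .016 0; 0 0 .022 0; 0 0 .022 0;0 0 .022 0'
```

```text
time_s: 6.85
ee_pos: [0.5765, -0.0275, 0.1625]
tcp_rot: [180.0, 0.1, -179.2]
contact_force: [-1.4, 0.8, -1.6]
gripper_width: 0.0156
gripper_force: 60.0
time_s: 7.48
ee_pos: [0.5763, -0.0275, 0.1402]
tcp_rot: [-180.0, 0.0, -179.2]
contact_force: [-1.7, -0.2, -2.1]
gripper_width: 0.0156
gripper_force: 60.0
```

```bash
python3 -m pendant '.002 0 .003 0; .002 0 .006 0;.002 0 .01 0; .002 0 .013 0; .002 0 .016 0; .002 0 .016 0'; python3 -m pendant '0 0 .004 0; 0 0 .008 0; 0 0 .011 0; 0 0 .013 0;0 0 .013 0; 0 0 .013 0'
```

```text
time_s: 8.22
ee_pos: [0.5728, -0.0275, 0.1233]
tcp_rot: [-180.0, -0.2, -179.2]
contact_force: [-5.5, -0.3, 0.6]
gripper_width: 0.0158
gripper_force: 60.0
time_s: 8.98
ee_pos: [0.5747, -0.0275, 0.1128]
tcp_rot: [180.0, 0.1, -179.2]
contact_force: [-9.2, 1.2, 14.7]
gripper_width: 0.016
gripper_force: 60.0
```

```bash
cat > pic.py <<'E'
import sys,cv2,numpy as np
from station import optics
s=optics.snapshot("scene")["frame"]
cv2.imwrite(sys.argv[1],cv2.resize(np.clip(s[200:320,265:385,::-1]*1.6,0,255).astype(np.uint8),(600,600),interpolation=2))
E
python3 pic.py pics/m5.png
```

```text
(no output)
```

View pics/m5.png

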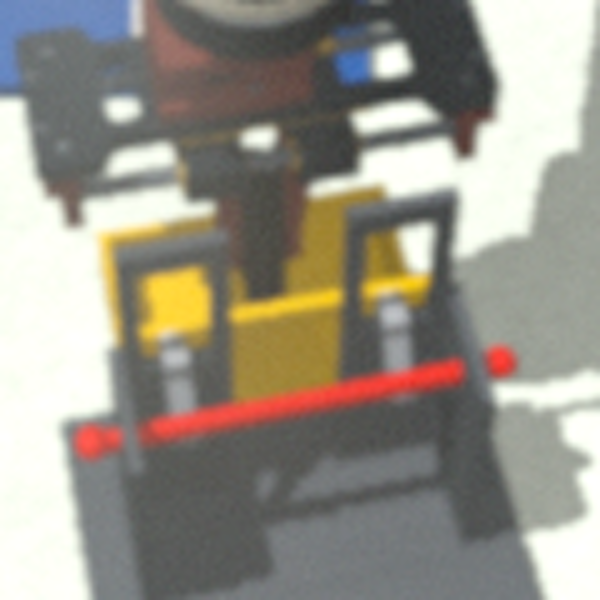

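The bar ball is still at (90,440), its rest position, and the claws pass behind and below the bar. I'll compare this against the projected home pose.

```bash
python3 - <<'E'
from fit import *
s=optics.snapshot("scene")
P=[(-40,-65,40),(-40,65,40),(42,-20,80),(42,20,80),(75,-45,80),(75,45,80),(75,-45,34),(75,45,34)]
for z in (.05,.056,.062):
  for x in(-.047,):
    print(z,((proj(s,W([.6273+x,-.027,.009,z],P))-[265,200]+.5)*5-.5).round().tolist())
E
```

```text
0.05 [[101.0, 228.0], [389.0, 179.0], [236.0, 321.0], [333.0, 304.0], [189.0, 404.0], [413.0, 363.0], [193.0, 460.0], [407.0, 420.0]]
0.056 [[100.0, 220.0], [390.0, 171.0], [236.0, 313.0], [334.0, 296.0], [189.0, 397.0], [414.0, 355.0], [192.0, 453.0], [408.0, 413.0]]
0.062 [[99.0, 213.0], [390.0, 163.0], [236.0, 305.0], [334.0, 288.0], [188.0, 389.0], [415.0, 348.0], [192.0, 446.0], [409.0, 405.0]]
```

```bash
python3 -m pendant '0 0 .001 0; 0 0 .0015 0;0 0 .0015 0; 0 0 .0015 0'; python3 -m pendant '0 0 -.002 0; 0 0 -.004 0;0 0 -.008 0; 0 0 -.008 0;0 0 -.008 0'
```

```text
time_s: 9.57
ee_pos: [0.5747, -0.0275, 0.1123]
tcp_rot: [180.0, 0.1, -179.2]
contact_force: [-13.0, 0.8, 23.4]
gripper_width: 0.0155
gripper_force: 60.0
time_s: 10.2
ee_pos: [0.5743, -0.0275, 0.117]
tcp_rot: [-180.0, -0.0, -179.2]
contact_force: [4.3, 0.0, -10.3]
gripper_width: 0.0156
gripper_force: 60.0
```

The pull test was resisted with 10 N, so the caddy is latched. I'll press home once more, then release and retreat.

```bash
python3 -m pendant '0 0 .003 0; 0 0 .006 0;0 0 .0085 0; 0 0 .0085 0;0 0 .0085 0'; python3 -m pendant '0 0 -.001 0; 0 0 -.001 0; 0 0 -.001 0;0 0 -.001 0;0 0 -.001 0;0 0 -.001 0' .06; python3 -m pendant '0 0 -.02 0; 0 0 -.05 0; 0 0 -.09 0; .05 0 -.13 0; .1 0 -.13 0; .15 0 -.13 0; .2 0 -.13 0;.2 0 -.13 0'; python3 pic.py pics/m6.png
```

```text
time_s: 10.82
ee_pos: [0.574, -0.0276, 0.1116]
tcp_rot: [180.0, 0.1, -179.2]
contact_force: [-9.4, -0.0, 19.3]
gripper_width: 0.0155
gripper_force: 60.0
time_s: 11.58
ee_pos: [0.574, -0.0275, 0.11]
tcp_rot: [-180.0, -0.0, -179.2]
contact_force: [-0.5, -0.3, -0.4]
gripper_width: 0.0602
gripper_force: 0.0
time_s: 12.58
ee_pos: [0.3714, -0.0304, 0.2404]
tcp_rot: [179.9, 0.0, -179.2]
contact_force: [1.7, -0.7, 0.4]
gripper_width: 0.06
gripper_force: 0.0
```

View pics/m6.png

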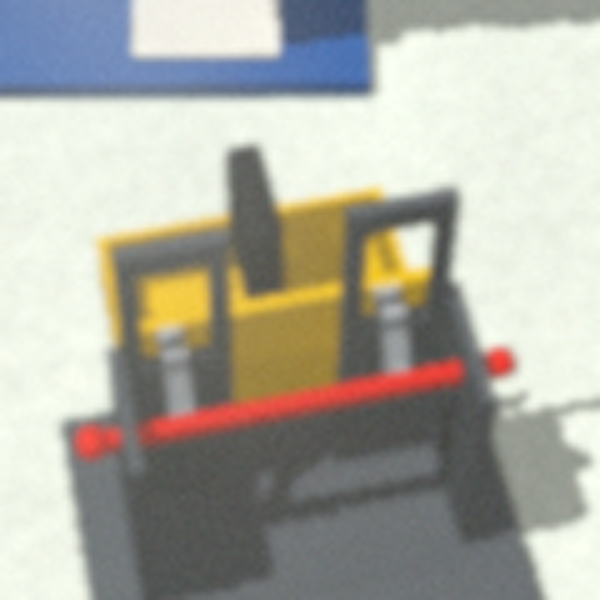

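The caddy hangs free with claw tops at (173,332) and (388,295), slightly higher than before release. I'll measure the bar's shift against rest and the claw/plate levels numerically.

```bash
python3 -m pendant '0 .06 0 0;0 .12 0 0;0 .18 0 0;0 .24 0 0;0 .28 0 0;0 .28 0 0' ; cat > m.py <<'E'
from fit import *
import sys
s=optics.snapshot("scene");t=optics.snapshot("top")
def red(f,hsvout=False):
    f=f.astype(int);m=(f[:,:,0]>90)&(f[:,:,1]<60)&(f[:,:,2]<60);m[:200]=0;m[:,:270]=0;m[:,380:]=0
    y,x=np.nonzero(m);A=np.polyfit(x,y,1);return m.sum(),np.polyval(A,[290,325,360]).round(2),x.min(),x.max()
print(red(cv2.imread("pics/s3.png")[:,:,::-1]),red(cv2.imread("pics/scene0.png")[:,:,::-1]),red(s["frame"]))
a=(t["frame"][80:155,280:380,::-1]*1.6).clip(0,255).astype(np.uint8);b=(s["frame"][235:310,275:375,::-1]*1.6).clip(0,255).astype(np.uint8)
cv2.imwrite(sys.argv[1],np.hstack([cv2.resize(a,(400,300),interpolation=2),cv2.resize(b,(400,300),interpolation=2)]))
E
python3 m.py pics/m7.png
```

```text
time_s: 13.38
ee_pos: [0.3706, 0.2535, 0.2396]
tcp_rot: [179.9, -0.0, -179.0]
contact_force: [0.1, -0.4, 1.0]
gripper_width: 0.06
gripper_force: 0.0
(np.int64(374), array([286.79, 279.81, 272.82]), np.int64(281), np.int64(366)) (np.int64(346), array([286.83, 279.89, 272.95]), np.int64(281), np.int64(366)) (np.int64(337), array([286.92, 279.99, 273.07]), np.int64(281), np.int64(366))
```

View pics/m7.png

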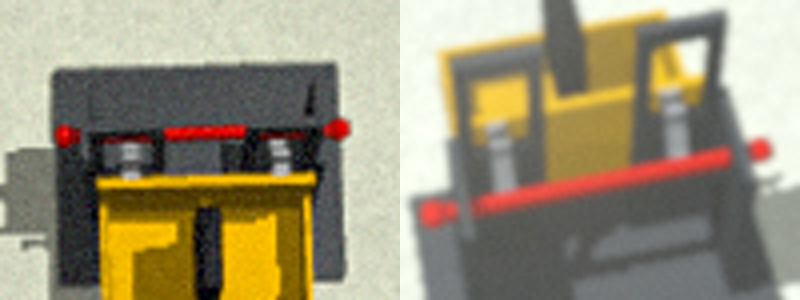

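The top view shows the plate edge from (97,178) to (317,174), with the necks running through both uprights. In the scene view the bar is at its rest line to within 0.15 px. I'll fit the caddy pose with pitch to confirm it is fully home.

```bash
python3 - <<'E'
from fit import *
from scipy.spatial.transform import Rotation as R
np.set_printoptions(precision=4,suppress=True)
s=optics.snapshot("scene");t=optics.snapshot("top")
P=np.array([(42,65,80),(42,-65,80)])/1e3; tp=uv([(97,180),(317,176)],280,80,.25,.25)
Q=np.array([(-40,-65,40),(-40,65,40)])/1e3; sq=uv([(440,52),(664,14)],275,235,.25,.25,400,0)-[0.8,1.5]*np.array([[1],[1]])
E=np.array([(42,-20,80),(42,20,80)])/1e3; 
se=uv([(545,109),(635,93)],275,235,.25,.25,400,0)  # plate rear top edge between uprights
def T(p,X): return R.from_euler("zy",[p[3],p[4]]).apply(X)+p[:3]
def f(p):
    e=proj(s,T(p,E)); k=np.polyfit(e[:,0],e[:,1],1)
    return np.r_[(proj(t,T(p,P))-tp).ravel(),(proj(s,T(p,Q))-sq).ravel(),np.polyval(k,se[:,0])-se[:,1]]
r=least_squares(f,[.58,-.027,.05,.01,0]);p=r.x
print(p,np.degrees(p[3:]));print(r.fun)
for nm,X in(("neck",(.05,0,.07)),("tip",(.07,0,.034))): print(nm,T(p,np.array([X])))
E
```

```text
[ 0.579  -0.03    0.0437  0.0153 -0.0692] [ 0.8776 -3.9669]
[ 0.4173 -0.0128 -0.2773  0.0977 -0.4257  0.273   0.5829 -0.2621  0.0529
 -0.0704]
neck [[ 0.624  -0.0293  0.117 ]]
tip [[ 0.6465 -0.029   0.0825]]
```

The bar is at rest, the necks sit at sill height (about 0.117 against 0.120 m), the origin is at about x -47, and the pull test held. The caddy is locked home with only a slight natural lean, and the arm is clear, so I'm handing in.

```bash
python3 -c "
from station import robot
print(robot.close_job())"
```

```text
the job is handed in; nothing more can be done
None
```

The yellow caddy hangs on the black stand with both claws through the slots and the lock bar back at rest. It resisted a 10 N upward pull before I let go, and afterwards leaned about 4° forward by my image fit. I never touched the green caddy, and the job was handed in at about 13.5 s with no verdict returned.

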